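Clear a broken quarter-turn stud out of the T-slot plate

ROBOT

A 7-joint arm with a two-finger parallel gripper is mounted at the origin on a cart in front of the work surface, level with it; the furniture and walls round the work are solid. World frame = base frame: x ahead of the robot, y to its left, z up, the work surface at z = 0. Lengths are in m, angles in rad, forces in N, time in s.
With the tool pointing down it reaches from about 0.4 to 0.85 m from the base axis. Payload 10.4 kg.
Tool frame: the origin (TCP) lies between the finger pads; the fingertips stand 22 mm ahead of it and the grasp point (between the pads) lies 3 mm ahead of it (r.nose_length is the distance from the TCP to the fingertips, in m); z points along the fingers, y is the line along which they close (so a half turn about z gives the same grasp; the last joint's range is limited). The gripper opens to 87 mm and grips with 3 to 60 N. Pads are 19 mm wide; open, the fingers measure 117 mm over their backs; the gripper's body (75 mm by 190 mm) begins 51 mm behind the grasp point.
Start: joints at [-1.345, 0.332, -0.065, 1.46, 0.022, 1.35, -0.088], TCP at [0.154, 0.606, 0.245] pointing down, gripper open.
Joint ranges: [-2.6, 2.6], [-0.5, 2.12], [-1.47, 1.34], [0.16, 2.42], [-1.27, 4.41], [0.06, 2.06], [-2.6, 2.6]. Speed limits (rad/s): [2.22, 2.22, 2.79, 2.79, 3.14, 3.14, 3.14].

INTERFACE

Orientations are given as a unit quaternion [x, y, z, w].
In Python, from bench import readout, cams, r gives the robot as it stands. The module is installed in compiled form; this text tells all that it offers.
- The arm moves only by the tool step_arm, never from a script. Its argument "deltas" is a list that holds one entry, the list of rows, each a list of 7 numbers: the turn, a rotation vector about the tool's x, y, z in rad, then the shift along the tool's x, y, z in m, then the opening in per cent of the stroke, from 0 (shut) to 100 (fully open). A call has 1 to 20 rows; each row is the pose to reach, as a shift and turn from the pose commanded when the call began, along the tool's axes at that moment; what a row does not reach only later rows make up. A row lasts 1/8 s, in which the tool goes at most 62.5 mm and 10.7 degrees, less where a joint would pass 70% of its speed; a pose out of reach is approached as far as the arm can. A call with a gripper value outside its range is refused whole. The fingers move at their own pace and stop on an object; "squeeze" is the grip in N (left out, the last holds). Time passes only in rows, so rows that repeat a pose let the fingers close. It gives the time, the measured TCP pose, the force, the opening and the grip force at its end, in the units of the state.
- readout.read_state(): the state, without advancing time (a new reading comes with each control period).
- cams.camera(name): name is "side" or "top"; returns a dict with "img" (420x560x3 uint8, red, green, blue), "fx", "fy", "cx", "cy" (pixels), "k1" (the pictures are not rectified: a ray, as slopes to the right and down, at radius r is drawn at 1 + k1 r^2 times it, then the intrinsics apply), "origin" and "rotation" of the camera in the world. Camera axes: x right, y up, looking along -z (the intrinsics and any distortion apply to the point x, -y, -z); pixel columns grow to the right and rows downward; lengths in m; the calibration is good to about 2 mm. A picture is of the moment at which its call begins. There is no depth.
- r.close_job(): hands the job in; it is judged then, once.
The state is a dict: "time": time; "joint_positions": joint angles; "joint_vel": joint speeds; "joint_torque": joint torques, N m; "ee_pos": TCP position; "eef_rot": TCP orientation; "ft_force": force on the tool from outside, world axes, zero at the start; "torque": the same for the moment, N m; "width": finger opening in m; "grip_force": force on a finger pad.
Only numpy, scipy, OpenCV 4.12 (cv2) and the standard library are available. Lean on these libraries where they do the work, as an engineer would, in place of code of your own. Each camera call takes 0.05 s, during which the arm holds its last target. There are 200 camera calls.

TASK

One of the two clamp studs in the T-slot plate has lost a wing of its handle: turn that broken stud where it sits until its handle lies in line with the slot, lift it out and put it in the wire basket, bringing its lower end down below the basket's rim before you let go. Leave the sound stud locked where it is, and do not shove the basket or the things lying around.

Things in the scene. Friction and masses are not known exactly. Their poses are not given: they have to be found in the camera images.
- broken_stud_mid (a point): The reject: loose clamp stud, about 90 g, 54 mm tall, with one wing of its handle snapped off. Point on its axis, half-way up, 35 mm above the bench when seated; z up the stud, x along the handle. A 26 mm steel collar, 5 mm thick, sits on the plate (its underside 13 mm below the point); above it an 11 mm neck, 13 mm tall.
- broken_stud_handle (a point): Middle of the broken stud's black handle, on the axis, 16 mm above the stud's middle: 12 mm wide (y), 22 mm tall, reaching 24 mm from the axis to +x but only 6 mm to -x. May be gripped across its 12 mm. At the start it stands across the slot, 0.95 to 1.45 rad from the slot's line, counter-clockwise from above.
- broken_stud_head (a point): Middle of the broken stud's T-head, on the axis, 24 mm below the stud's middle: 24 mm long (parallel to the handle, x), 8 mm wide, 6 mm thick, on an 8 mm shank. Seated it has 2 mm of play up and sideways and turns freely either way. Locked under the lips unless the handle is within about 0.15 rad of the slot's line; then it lifts straight out.
- sound_stud_mid (a point): The sound stud, to be left alone: same as the broken one in size, make and locked attitude, but its handle is whole, 48 mm long, 24 mm to each side of the axis. Point on its axis, half-way up; x along the handle, z up. It stands in the same slot, 90 to 150 mm from the broken one, on either side of it.
- fixture: Aluminium T-slot plate fixed to the bench, 64 (x) x 234 (y) x 22 mm tall; origin at the centre of its underside, z up. One slot runs along its y axis through the middle: mouth 12 mm wide, lips 6 mm thick, under them a channel 30 mm wide and 12 mm high; the ends are capped.
- basket: Open steel-wire basket, loose, about 0.5 kg, 120 (x) x 150 (y) x 50 mm tall; origin at the centre of its underside, z up; walls 4 mm, floor 3 mm thick, inside 112 x 142 mm. It is empty.
- loupe: Bystander to be left alone: black loupe cup, 34 mm across, 31 mm tall; origin at the centre of its underside.
- parts_box: Bystander to be left alone: small clear open box of turned parts, 53 x 65 x 26 mm; origin at the centre of its underside.
- setting_block: Bystander to be left alone: aluminium setting block, 22 x 45 x 18 mm; origin at the centre of its underside.
- tape_roll: Bystander to be left alone: roll of pale tape, 100 mm across, 25 mm tall; origin at the centre of its underside.
Not all that is in view belongs to the job. What is shaped like the part that bears broken_stud_mid but pink or red is not meant.

How it is judged:
On the way, in this order (a step that is already met when the one before it is completed fails the run):
1. the broken stud is turned so that its handle lies in line with the slot (within 0.2 rad) while it is still seated (raised less than 5 mm) (angle between the x axis of broken_stud_mid and the y axis of fixture, either way round below 0.2 rad and z of broken_stud_mid in the frame of fixture between 0.03 and 0.04 m), for 0.1 s.
2. the broken stud is lifted clear of the plate (z of broken_stud_mid in the frame of fixture above 0.055 m), for 0.1 s.
3. still held, the broken stud's lower end is below the rim inside the basket (its middle less than 75 mm above the basket's underside) (x of broken_stud_mid in the frame of basket between -0.056 and 0.056 m and y of broken_stud_mid in the frame of basket between -0.071 and 0.071 m and z of broken_stud_mid in the frame of basket below 0.075 m and contact force between broken_stud and the fingers above 0.3 N), for 0.1 s.
At the end, for the whole second after the job is handed in: The broken stud lies released and still in the basket, its middle within the walls and under 50 mm above the basket's underside; the basket is flat, within 60 mm of its start; the sound stud is upright, within 12 mm of its start, its handle at least 0.7 rad from the slot's direction (x of broken_stud_mid in the frame of basket between -0.056 and 0.056 m and y of broken_stud_mid in the frame of basket between -0.071 and 0.071 m and z of broken_stud_mid in the frame of basket between 0 and 0.05 m and linear speed of broken_stud below 0.03 m/s and angle between basket's own z axis and vertical below 0.1 rad and distance of basket from where it was at the start of the episode below 0.06 m and distance of sound_stud_mid from where it was at the start of the episode below 0.012 m and angle between the x axis of sound_stud_mid and the y axis of fixture, either way round above 0.7 rad and angle between sound_stud_mid's own z axis and vertical below 0.15 rad); the robot touches nothing.
It fails at once if the sound stud moved more than 12 mm or turned to less than 0.7 rad from the slot (distance of sound_stud_mid from where it was at the start of the episode above 0.012 m or angle between the x axis of sound_stud_mid and the y axis of fixture, either way round below 0.7 rad).
It fails at once if the basket shoved more than 60 mm or tipped by more than 0.35 rad (distance of basket from where it was at the start of the episode above 0.06 m or angle between basket's own z axis and vertical above 0.35 rad).
It fails at once if a bystander (loupe, parts box, setting block, tape roll) moved more than 30 mm (distance of any of loupe, parts_box, setting_block, tape_roll from where it was at the start of the episode above 0.03 m).
It also fails if it takes over 48 s, if anything falls off the work surface, if the arm or the gripper's body presses on something with over 40 N, if the wrist force passes 120 N, or if a joint passes its speed limit or range.

## Working session

There is one attempt and no reset: what is moved stays moved. The work goes in short steps, Python scripts to look and compute and a tool call to move; the robot and the scene stay as the last step left them, time stands still between calls to the robot, and variables do not carry over. Pictures are saved under pics/ and viewed, at most 10 in all, crops included, and the job is handed in when it is done.

Besides the shell and the picture viewer there is one more tool, called after "Emit:" as name([rows], argument=value, ...), one row to a line, values as JSON. step_arm: Moves the arm, as the interface text tells. Its arguments: {"type":"object","properties":{"deltas":{"type":"array"},"squeeze":{"type":"number"}},"required":["deltas"]}

```bash
mkdir -p pics; cat > h.py <<'E'
import numpy as np, cv2
from bench import readout, cams, r
def shot(n,f):
    c=cams.camera(n); cv2.imwrite('pics/'+f+'.png',c['img'][:,:,::-1]); np.save('pics/'+f+'.npy',c,allow_pickle=True); return c
def load(f): return np.load('pics/'+f+'.npy',allow_pickle=True).item()
def ray(c,u,v):
    K=np.array([[c['fx'],0,c['cx']],[0,c['fy'],c['cy']],[0,0,1.]])
    d=np.array([(u-c['cx'])/c['fx'],(v-c['cy'])/c['fy']]); p=d.copy()
    for _ in range(30): p=d/(1+c['k1']*(p@p))
    return np.array(c['origin']),np.array(c['rotation'])@np.array([p[0],-p[1],-1])
def onz(c,u,v,z):
    o,d=ray(c,u,v); return o+d*(z-o[2])/d[2]
def proj(c,P):
    q=np.array(c['rotation']).T@(np.array(P)-np.array(c['origin'])); p=np.array([q[0],-q[1]])/-q[2]
    p=p*(1+c['k1']*(p@p)); return p*[c['fx'],c['fy']]+[c['cx'],c['cy']]
E
python3 - <<'E'
from h import *
for n in('top','side'):
    c=shot(n,n+'0'); print(n,c['origin'],np.round(c['rotation'],3).tolist(),c['fx'],c['k1'])
s=readout.read_state(); print(s)
E
```

```text
top [ 0.41910226 -0.08071105  1.31805164] [-0.034, 0.039, 0.717, -0.696] 546.3368355418228 -0.10993086718468789
side [0.25514034 0.82650837 0.83937464] [-0.061, 0.425, 0.891, -0.147] 544.4721538829972 0.0020721837567798025
{'time': 0.1, 'joint_positions': array([-1.34460589,  0.3327919 , -0.06469214,  1.46081793,  0.02160615,
        1.3499175 , -0.08846008]), 'joint_vel': array([-0.0013015 ,  0.00020855, -0.00038333, -0.00248019, -0.00243771,
        0.00184893, -0.00178162]), 'joint_torque': array([ 1.54425652e-03, -6.24545360e+01,  2.45161552e-02, -3.90712237e+01,
       -6.15367549e-02,  3.66909499e-02,  8.25737584e-05]), 'ee_pos': array([0.15382739, 0.60545676, 0.24386276]), 'eef_rot': array([ 1.24048715e-01,  9.92275936e-01, -6.17927660e-04, -4.49012293e-05]), 'ft_force': array([ 0.03463789, -0.27623169, -1.08381403]), 'torque': array([-0.02208994,  0.05277226, -0.00078378]), 'grip_force': 0.0, 'width': 0.08671913415373846}
```

View pics/top0.png

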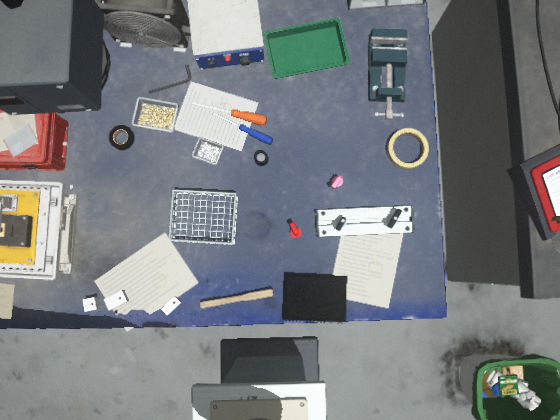

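View pics/side0.png

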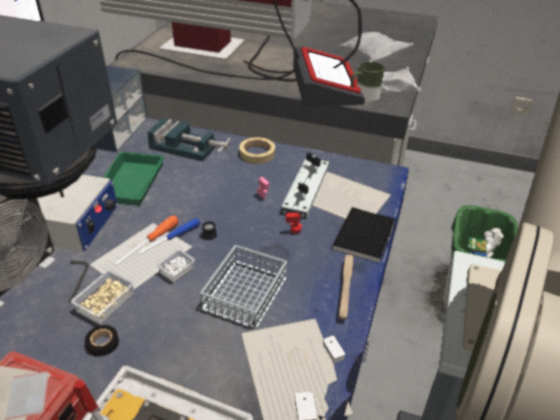

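The pictures show the plate at top (365,221) and side (305,185). It carries two dark-handled studs, at top (340,222) and (393,216). The basket is at top (204,216). The pink and red studs at (336,181) and (294,228) are decoys. Next I'll take enlarged crops to tell the two studs apart. "rotation" is a quaternion, so I'll fix the helper.

```bash
sed -i "s/^import numpy.*/&\nfrom scipy.spatial.transform import Rotation as Ro/; s/np.array(c\['rotation'\])/Ro.from_quat(c['rotation']).as_matrix()/g" h.py
python3 - <<'E'
from h import *
t,s=load('top0'),load('side0')
a=cv2.resize(t['img'][190:250,300:430],None,fx=6,fy=6,interpolation=cv2.INTER_CUBIC)[:, :780]
b=cv2.resize(s['img'][145:225,270:345],None,fx=5.,fy=3,interpolation=cv2.INTER_CUBIC)
im=np.zeros((600,780,3),np.uint8); im[:360]=a; im[360:,:375]=b
cv2.imwrite('pics/crop0.png',im[:,:,::-1])
for z,n,ps in((.022,'plate',[(315,209),(411,207),(414,234),(317,237)]),(.05,'baskrim',[(172,188),(239,191),(236,243),(170,240)])):
    for p in ps: print(n,onz(t,*p,z).round(3))
E
```

```text
plate [ 0.56  -0.148  0.022]
plate [ 0.558 -0.379  0.022]
plate [ 0.493 -0.383  0.022]
plate [ 0.493 -0.15   0.022]
baskrim [0.617 0.188 0.05 ]
baskrim [0.605 0.03  0.05 ]
baskrim [0.483 0.04  0.05 ]
baskrim [0.495 0.194 0.05 ]
```

View pics/crop0.png

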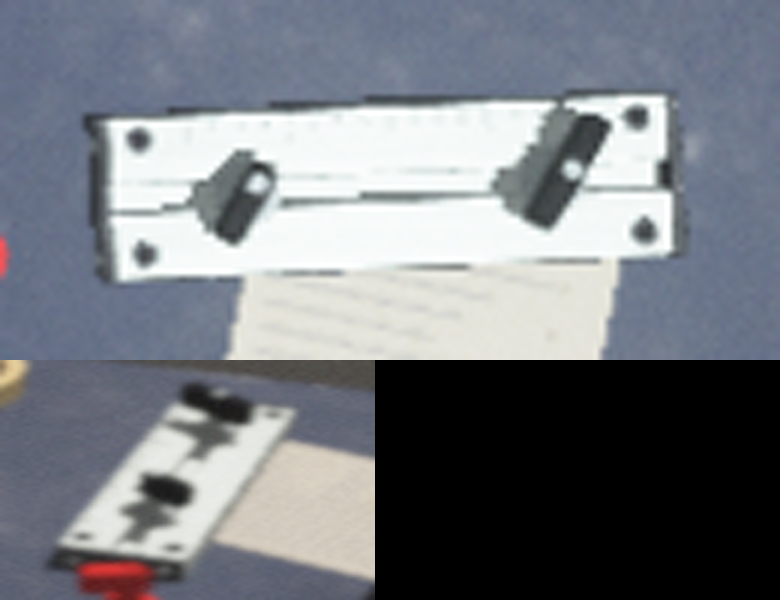

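Candidates are top (343,220), where the handle reaches only to the lower left of the white axis cap, and top (395,218), where it reaches equally to both sides. The first has lost a wing and is the broken stud, and the crop confirms it.

```bash
python3 - <<'E'
from h import *
t=load('top0'); g=lambda x,y,z:onz(t,300+(x+.5)/6-.5,190+(y+.5)/6-.5,z)
sc=[g(*p,.022) for p in((140,139),(637,117),(145,254),(645,231))]
d=sc[1]-sc[0]+sc[3]-sc[2]; print('slot yaw',np.degrees(np.arctan2(d[1],d[0])),'centre',sum(sc)/4)
ax=g(258,184,.062); print('axis',ax,'on slot offset',np.cross(d[:2]/np.linalg.norm(d[:2]),(ax-sum(sc)/4)[:2]))
e=g(231,236,.062); print('handle yaw from cap-tip',np.degrees(np.arctan2(*(e-ax)[1::-1])),np.linalg.norm(e-ax))
# handle top mask PCA
im=cv2.cvtColor(t['img'],cv2.COLOR_RGB2GRAY); print(im[212:233,332:350])
print('sound',g(572,169,.062), 'sound yaw',[np.degrees(np.arctan2(*(g(594,118,.062)-g(543,222,.062))[1::-1]))])
b=sum(onz(t,*p,.05) for p in[(172,188),(239,191),(236,243),(170,240)])/4; print('basket',b)
s=readout.read_state(); R=Ro.from_quat(s['eef_rot']).as_matrix(); print(R.round(3))
E
```

```text
slot yaw -89.13046716464952 centre [ 0.52939466 -0.2664993   0.022     ]
axis [ 0.52798848 -0.20866906  0.062     ] on slot offset -0.0005284111155812504
handle yaw from cap-tip 150.4727080119462 0.022700834737215275
[[247 247 248 248 248 248 248 248 249 249 248 249 249 249 249 245 240 248]
 [247 246 247 247 247 247 247 247 248 247 248 247 248 247 248 244 241 248]
 [246 246 246 246 246 246 246 242 243 242 244 247 248 247 248 248 248 249]
 [246 246 247 248 248 246 229 129 130 129 199 249 249 250 249 249 249 249]
 [248 248 248 248 247 231 130 126 125 122 186 243 244 246 247 249 249 249]
 [249 249 249 248 234 129 118 110 111  93  59  70 123 180 237 250 250 249]
 [249 249 248 232 126 118 111 111 101  77  87  94  71 140 233 247 247 248]
 [248 247 234 126 118 109 112 102  82 106 186 210 130 114 201 229 233 229]
 [167 116 123 118 107 109 109  96  81 161 229 225 193 148 237 249 249 250]
 [129 135 131 127 111 112 101  68  90 172 220 206 158 163 235 247 249 248]
 [130 131 127 120 113 113  92  61  65  80 114 124 127 205 231 241 243 243]
 [129 132 129 127 116 100  67  61  70  72  71  85 163 225 
[... 344 characters left out ...]
75  75  76 185 249 249 249 249 249 250 249 249]
 [247 247 248 237 131  86  62  76 131 220 249 249 248 248 248 248 249 249]
 [246 246 246 247 242 204 122 137 223 248 248 248 248 248 249 249 249 249]
 [247 248 249 248 249 249 245 238 250 249 249 250 250 250 250 250 250 250]
 [249 248 249 248 249 249 249 250 250 249 249 250 250 250 249 250 250 250]]
sound [ 0.530169   -0.33069991  0.062     ] sound yaw [np.float64(-28.813989895118457)]
basket [0.54994463 0.11303176 0.05      ]
[[-0.969  0.246 -0.   ]
 [ 0.246  0.969 -0.001]
 [-0.    -0.001 -1.   ]]<stdin>:5: DeprecationWarning: Arrays of 2-dimensional vectors are deprecated. Use arrays of 3-dimensional vectors instead. (deprecated in NumPy 2.0)
```

Emit:
step_arm([
  [[0,0,0,-0.05,-0.025,0,100],[0,0,0,-0.1,-0.05,0,100],[0,0,0,-0.15,-0.075,0,80],[0,0,0,-0.2,-0.1,0,60],[0,0,0,-0.25,-0.125,0,45],[0,0,0,-0.3,-0.15,0,45],[0,0,0.05,-0.35,-0.175,0,45],[0,0,0.1,-0.377,-0.23,0.01,45],[0,0,0.15,-0.4,-0.282,0.02,45],[0,0,0.2,-0.425,-0.335,0.03,45],[0,0,0.267,-0.447,-0.387,0.04,45],[0,0,0.267,-0.47,-0.44,0.05,45],[0,0,0.267,-0.494,-0.492,0.06,45],[0,0,0.267,-0.517,-0.55,0.07,45],[0,0,0.267,-0.54,-0.61,0.08,45],[0,0,0.267,-0.555,-0.66,0.09,45],[0,0,0.267,-0.5626,-0.697,0.094,45],[0,0,0.267,-0.5626,-0.697,0.094,45],[0,0,0.267,-0.5626,-0.697,0.094,45],[0,0,0.267,-0.5626,-0.697,0.094,45]],
])

```text
time: 2.6
ee_pos: [0.5279, -0.2067, 0.1505]
eef_rot: [0.254, 0.967, 0.0, -0.0]
ft_force: [-0.5, 0.2, -0.0]
width: 0.0398
grip_force: 0.0
```

```bash
python3 - <<'E'
from h import *
s=readout.read_state();R=Ro.from_quat(s['eef_rot']).as_matrix();print(s['time'],s['joint_positions'].round(3),R.round(4),s['ee_pos'],s['width'])
c=shot('side','side1'); t=shot('top','top1')
im=np.hstack([cv2.resize(c['img'][115:225,255:355],(400,440),interpolation=cv2.INTER_CUBIC),cv2.resize(t['img'][170:280,300:400],(400,440),interpolation=cv2.INTER_CUBIC)])
cv2.imwrite('pics/crop1.png',im[:,:,::-1])
# predicted axis line & tool axis in side view
for z in(.027,.04,.062,.11): print(z,proj(c,[.528,-.209,z]), ((proj(c,[.528,-.209,z])-[255,115])*4))
E
```

```text
2.6 [-0.204  0.306  0.591  1.763 -0.188  1.129  1.503] [[-8.710e-01  4.913e-01  1.000e-04]
 [ 4.913e-01  8.710e-01  8.000e-04]
 [ 3.000e-04  7.000e-04 -1.000e+00]] [ 0.52792569 -0.20673005  0.15050507] 0.03983063984086629
0.027 [300.29821914 193.12462351] [181.19287654 312.49849404]
0.04 [300.51833015 188.90096023] [182.07332061 295.60384091]
0.062 [300.89707209 181.63359875] [183.58828836 266.53439501]
0.11 [301.75178839 165.23426404] [187.00715358 200.93705617]
```

View pics/crop1.png

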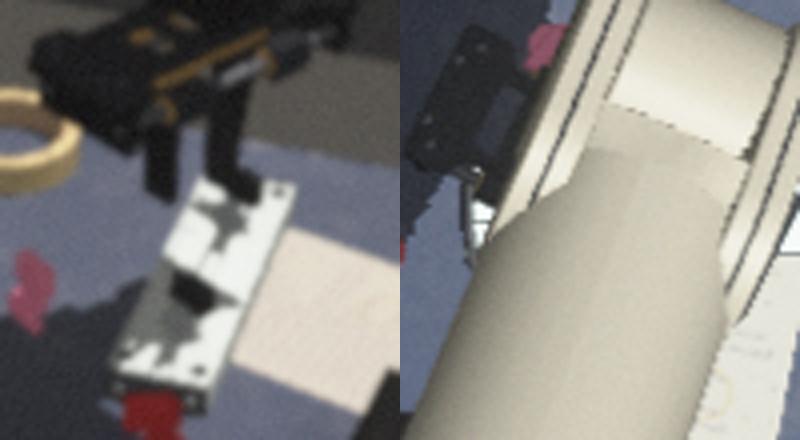

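The side crop shows the fingers above the stud, with tips near (160,195) and (240,195). The broken handle is at about (165–220, 262–310), which matches the projected axis. I'll descend and grip.

Emit:
step_arm([
  [[0,0,0,-0.001,-0.002,0.02,45],[0,0,0,-0.001,-0.002,0.045,45],[0,0,0,-0.001,-0.002,0.07,45],[0,0,0,-0.001,-0.002,0.085,45],[0,0,0,-0.001,-0.002,0.097,45],[0,0,0,-0.001,-0.002,0.097,45],[0,0,0,-0.001,-0.002,0.097,45],[0,0,0,-0.001,-0.002,0.097,30],[0,0,0,-0.001,-0.002,0.097,20],[0,0,0,-0.001,-0.002,0.097,10],[0,0,0,-0.001,-0.002,0.097,0],[0,0,0,-0.001,-0.002,0.097,0],[0,0,0,-0.001,-0.002,0.097,0],[0,0,0,-0.001,-0.002,0.097,0]],
], squeeze=15)

```text
time: 4.45
ee_pos: [0.5275, -0.2105, 0.0536]
eef_rot: [0.255, 0.967, 0.0, 0.0]
ft_force: [0.1, 1.2, 2.4]
width: 0.0122
grip_force: 15.0
```

Width is 12.2 mm, so the handle is held squarely. Now the turn, clockwise from above.

Emit:
step_arm([
  [[0,0,0.08,0,0,0,0],[0,0,0.16,0,0,0,0],[0,0,0.24,0,0,0,0],[0,0,0.32,0,0,0,0],[0,0,0.4,0,0,0,0],[0,0,0.48,0,0,0,0],[0,0,0.56,0,0,0,0],[0,0,0.64,0,0,0,0],[0,0,0.72,0,0,0,0],[0,0,0.8,0,0,0,0],[0,0,0.88,0,0,0,0],[0,0,0.96,0,0,0,0],[0,0,1.03,0,0,0,0],[0,0,1.03,0,0,0,0],[0,0,1.03,0,0,0,0],[0,0,1.03,0,0,0,0]],
])

```text
time: 6.45
ee_pos: [0.5276, -0.2107, 0.0536]
eef_rot: [0.698, 0.716, 0.0, 0.0]
ft_force: [1.3, -0.8, 1.8]
width: 0.0121
grip_force: 15.0
```

```bash
python3 - <<'E'
from h import *
s=readout.read_state();R=Ro.from_quat(s['eef_rot']).as_matrix();print(R.round(3),s['ft_force'],s['torque'],s['joint_positions'].round(2))
c=shot('side','side2')
cv2.imwrite('pics/crop2.png',cv2.resize(c['img'][115:225,255:355],(500,550),interpolation=cv2.INTER_CUBIC)[:,:,::-1])
E
```

```text
[[-0.026  1.     0.   ]
 [ 1.     0.026 -0.   ]
 [-0.     0.    -1.   ]] [ 1.27019443 -0.7780291   1.82981764] [-0.44636223 -0.24229909 -0.01293751] [-0.32  0.49  0.77  1.85 -0.41  0.97  0.65]
```

View pics/crop2.png

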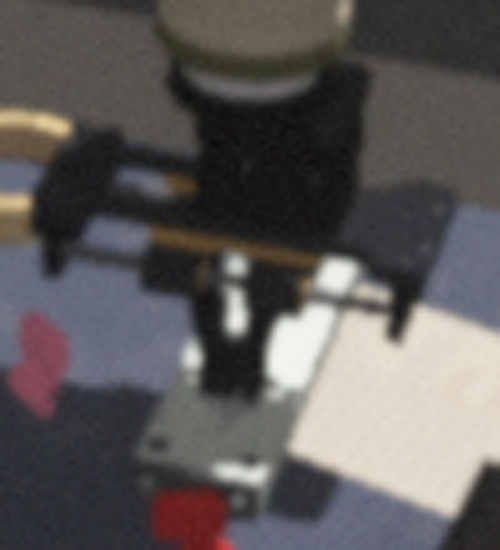

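The crop shows the gripper closed on the handle over the plate, with the fingers across the slot at about (230,350). Tool x is at 91.5° and the slot at 90.9°, so they are in line. Lifting straight up now.

Emit:
step_arm([
  [[0,0,0,0,0,-0.003,0],[0,0,0,0,0,-0.008,0],[0,0,0,0,0,-0.014,0],[0,0,0,0,0,-0.02,0],[0,0,0,0,0,-0.026,0],[0,0,0,0,0,-0.034,0],[0,0,0,0,0,-0.045,0],[0,0,0,0,0,-0.06,0],[0,0,0,0,0,-0.08,0],[0,0,0,0,0,-0.1,0],[0,0,0,0,0,-0.1,0]],
])

```text
time: 7.88
ee_pos: [0.5284, -0.2109, 0.1556]
eef_rot: [0.698, 0.716, 0.001, 0.001]
ft_force: [-0.1, 0.8, -1.4]
width: 0.012
grip_force: 15.0
```

```bash
python3 - <<'E'
from h import *
c=shot('side','side3');s=readout.read_state();print(s['ft_force'],s['width'],s['ee_pos'])
cv2.imwrite('pics/crop3.png',cv2.resize(c['img'][85:225,205:355],(600,560),interpolation=cv2.INTER_CUBIC)[:,:,::-1])
E
```

```text
[ 0.01207439  0.06856983 -1.04710327] 0.011715184912287848 [ 0.5278708  -0.21052244  0.15437198]
```

View pics/crop3.png

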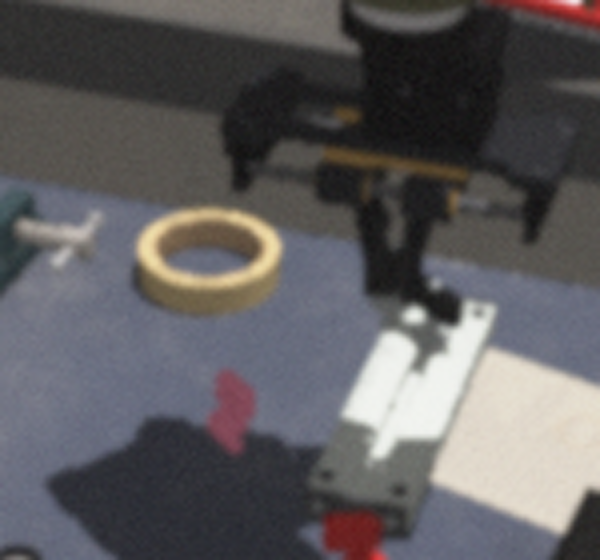

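The slot is now empty where the broken stud sat. The stud hangs in the fingers with its neck near (410,315), and the sound stud at (440,305) still stands. Carrying to the basket and lowering.

Emit:
step_arm([
  [[0,0,0,0.02,0.002,0,0],[0,0,0,0.05,0.005,0,0],[0,0,0,0.09,0.01,0,0],[0,0,0,0.13,0.013,0,0],[0,0,0,0.17,0.017,0,0],[0,0,0,0.21,0.02,0,0],[0,0,0,0.25,0.024,0,0],[0,0,0,0.285,0.027,0,0],[0,0,0,0.31,0.03,0,0],[0,0,0,0.323,0.03,0,0],[0,0,0,0.323,0.03,0,0],[0,0,0,0.323,0.03,0.015,0],[0,0,0,0.323,0.03,0.03,0]],
])

```text
time: 9.55
ee_pos: [0.5491, 0.112, 0.1223]
eef_rot: [0.699, 0.715, -0.0, -0.0]
ft_force: [-0.7, 0.1, -1.6]
width: 0.0122
grip_force: 15.0
```

```bash
python3 - <<'E'
from h import *
c=shot('side','side4');s=readout.read_state();print(s['ft_force'],s['width'],s['ee_pos'])
cv2.imwrite('pics/crop4.png',cv2.resize(c['img'][145:345,145:345],(600,600),interpolation=cv2.INTER_CUBIC)[:,:,::-1])
E
```

```text
[-1.65076453 -0.06851012 -2.60533861] 0.012002417429741768 [0.54795271 0.11193348 0.12023981]
```

View pics/crop4.png

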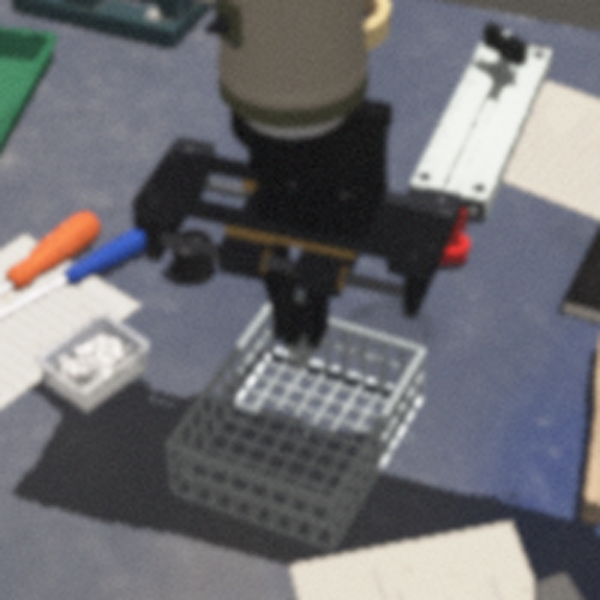

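The stud hangs over the basket, with the fingers at (300,330) inside the rim outline. Lowering.

Emit:
step_arm([
  [[0,0,0,0,0,0.012,0],[0,0,0,0,0,0.025,0],[0,0,0,0,0,0.038,0],[0,0,0,0,0,0.05,0],[0,0,0,0,0,0.06,0],[0,0,0,0,0,0.065,0],[0,0,0,0,0,0.065,0],[0,0,0,0,0,0.065,0],[0,0,0,0,0,0.065,0]],
])

```text
time: 10.72
ee_pos: [0.5496, 0.1132, 0.0589]
eef_rot: [0.698, 0.716, 0.0, 0.0]
ft_force: [-0.5, 0.5, -1.3]
width: 0.0119
grip_force: 15.0
```

Emit:
step_arm([
  [[0,0,0,0,0,0.005,0],[0,0,0,0,0,0.005,0],[0,0,0,0,0,0.005,20],[0,0,0,0,0,0.005,30],[0,0,0,0,0,0.005,45],[0,0,0,0,0,0.005,45],[0,0,0,0,0,0.005,45],[0,0,0,0,0,-0.01,45],[0,0,0,0,0,-0.03,45],[0,0,0,0,0,-0.06,45],[0,0,0,0,0,-0.1,45],[0,0,0,0,0,-0.15,45],[0,0,0,0,0,-0.2,45],[0,0,0,0,0,-0.2,45],[0,0,0,0,0,-0.2,45]],
])

```text
time: 12.6
ee_pos: [0.5491, 0.113, 0.259]
eef_rot: [0.698, 0.716, 0.0, -0.0]
ft_force: [0.2, -0.2, -0.6]
width: 0.0394
grip_force: 0.0
```

```bash
python3 - <<'E'
from h import *
c=shot('side','side5');s=readout.read_state();print(s['ft_force'],s['width'],s['ee_pos'])
cv2.imwrite('pics/crop5.png',cv2.resize(c['img'][145:345,145:345],(600,600),interpolation=cv2.INTER_CUBIC)[:,:,::-1])
E
```

```text
[ 0.77259743 -0.26441481 -0.29618558] 0.039094266065707935 [0.54883731 0.11304274 0.25819084]
```

View pics/crop5.png

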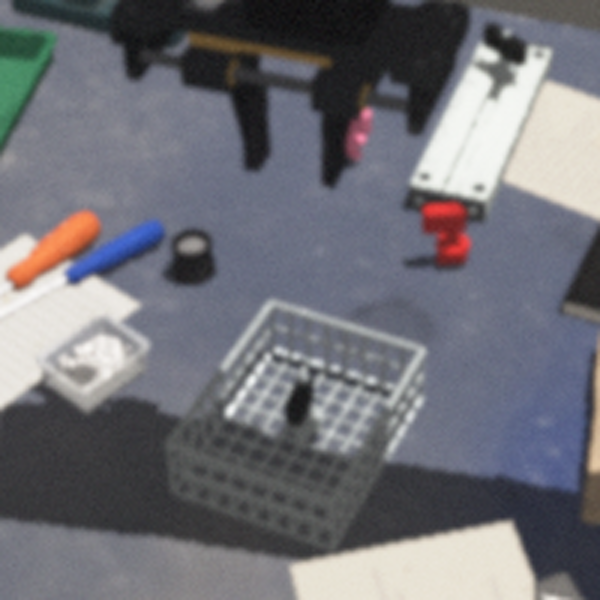

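The fingers are empty and the stud is in the basket at (298,400). The basket has not moved and the sound stud still stands across the slot. Handing in.

```bash
python3 -c "
from bench import r
print(r.close_job())"
```

```text
the job is handed in; nothing more can be done
None
```

I turned the broken stud into line with the slot, lifted it out and released it inside the basket; the last picture shows the sound stud still across the slot and the basket unmoved, and the job is handed in (no verdict was returned).

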